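# Slide the test cassette under the read head

## Robot

A 7-joint arm with a two-finger parallel gripper is mounted at the origin on the work surface. World frame = base frame: x ahead of the robot, y to its left, z up, the work surface at z = 0. Lengths are in m, angles in rad, forces in N, time in s.
With the tool pointing down it reaches from about 0.425 to 0.825 m from the base axis. Payload 3.6 kg.
Tool frame: the origin (TCP) lies at the very end of the fingers, on their centre line; the grasp point (between the pads) lies 19 mm behind it; z points along the fingers, y is the direction in which the jaws open and shut (so a half turn about z gives the same grasp; the last joint's range is limited). The gripper opens to 93 mm and grips with 3 to 60 N. Pads are 15 mm wide; open, the fingers measure 128 mm over their backs; the gripper's body (75 mm by 188 mm) begins 65 mm behind the grasp point.
Start: joints at [1.137, 0.615, -0.013, 1.423, 0.008, 1.103, -0.04], TCP at [0.257, -0.597, 0.219] pointing down, gripper open.
Joint ranges: [-3.12, 3.12], [-0.3, 2.06], [-1.34, 1.32], [0.26, 2.42], [-1.36, 4.5], [0.01, 1.98], [-2.84, 2.84]. Speed limits (rad/s): [2.79, 2.79, 3.14, 3.14, 3.14, 3.14, 3.14].

## Interface

Orientations are given as a unit quaternion [w, x, y, z].
In Python, from station import env, fingers, imaging gives the robot as it stands. The module is installed in compiled form; this text tells all that it offers. Calls block until the motion is done:
- env.move_to(position, orientation): joint-space move of the TCP to a pose.
- env.movel(position, ori=None, feed=0.15, f_stop=None): straight line of the TCP; ori=None keeps the orientation; feed is the mean speed in m/s. With f_stop (N) it stops when the force on the tool has changed by that much, and returns True; else False.
- env.move_joints(angles): joint-space move.
- fingers.move_gripper(opening): opening from 0.0 (shut) to 1.0 (fully open); the grip force is fixed at half the most; returns when the fingers have stopped.
- env.hold(seconds).
- env.inverse_kinematics(position, orientation): joint angles nearest the present ones, or None.
- env.get_state(): the state.
- imaging.capture(name): name is "scene" or "side" or "wrist"; returns a dict with "image" (384x512x3 uint8, blue, green, red), "fx", "fy", "cx", "cy" (pixels), "k1" (the pictures are not rectified: a ray, as slopes to the right and down, at radius r is drawn at 1 + k1 r^2 times it, then the intrinsics apply), "R" (3x3) and "t" (3): a world point X has camera coordinates R X + t; the wrist camera has in their place "hand_eye" (4x4, takes a point from camera to tool coordinates, whose origin is the TCP and whose axes are the flange's). Camera axes: x right, y down, z forward; pixel columns grow to the right and rows downward; lengths in m; the calibration is good to about 2 mm. A picture is of the moment at which its call begins: read the wrist's pose just before it. There is no depth.
A pose or a line that the arm cannot do raises env.Unreachable and nothing moves.
- env.finish_job(): hands the job in, once; it reports no verdict.
The state is a dict: "time_s": time; "q": joint angles; "qvel": joint speeds; "tau": joint torques, N m; "ee_pos": TCP position; "tcp_rot": TCP orientation; "wrist_force": force on the tool from outside, world axes, zero at the start; "moment": the same for the moment, N m; "grip_width": opening from 0.0 (shut) to 1.0 (fully open).
Only numpy, scipy, OpenCV 4.12 (cv2) and the standard library are available. Lean on these libraries where they do the work, as an engineer would, in place of code of your own. Each camera call takes 0.05 s, during which the arm holds its last target.

## Task

A test cassette lies in the open bay of the desktop reader. With the fingertips on its ribbed thumb pad, press it down hard against the sprung bed and slide it under the read-head bar and its leaf spring until it is fully home against the end stop, then let go. Do not lift the cassette or tip it up, and leave everything else on the counter where it is.

Things in the scene. Friction and masses are not known exactly. Their poses are not given: they have to be found in the camera images.
- cassette: the test cassette to load: flat white plastic box 96 long x 48 wide x 14 mm thick, 40 g, lying in the reader's bay. Origin at the centre of its underside, x along its length towards its nose (the square end that goes under the bar), z up. On top: thumb pad from x -48 to -10 mm, a ridge x -10 to -4, a flat front part x -4 to +48 with result window and sample well. Low friction (about 0.25)
- thumb_pad (a point): centre of the ribbed thumb pad (38 mm long x 48 wide) on the cassette's top face, 29 mm behind the cassette's centre; 36 mm above the counter at the start. x forward (to the nose), z up. Ahead of the pad a ridge 6 mm high, 6 thick and 40 wide stands across the cassette, its near face 19 mm ahead of this point; fingertips may push forward against it
- cassette_mid (a point): centre of the cassette, half-way up (7 mm above its underside)
- reader: desktop test reader, fixed, white. Origin on the counter under its middle, x along the bay from its open end (robot side) to the housing = direction of loading, z up. Bay: channel 51 mm wide between walls 26 mm high and 8 thick, from x -138 mm (end wall, 26 high) to the end stop at x +26 mm, in a low tray 110 wide. From x +34 mm on a housing 170 wide and about 75 mm high with a sloping screen
- bar_edge (a point): middle of the lower front edge of the rigid read-head bar that crosses the bay; underside 32 mm and top 43 mm above the counter, 12 mm deep. The cassette's top stands 36 mm high on the raised bed, 4 mm too high to go under: it must be pressed down about 4 mm or more. At the start its nose is 6 to 18 mm short of this edge
- home (a point): where cassette_mid lies when the cassette is fully home, nose against the end stop and top under the bar; axes as the reader's. The way there from the start is 54 to 66 mm along x; at home the ridge is 4 mm short of the bar
- bed (a joint): sprung flat bed under the cassette: 0 = up, grows as it is pressed straight down, 0.008 m = on its stop. It takes 6 N to start it, 10 N at 4 mm, 14 N at 8 mm, and cannot tilt. With the cassette home and let go it stays about 4 mm down
- leaf (a joint): steel leaf spring, 36 wide x 26 mm long, hinged on the far side of the bar and sloping 20 degrees down away from it: 0 = hanging at rest, grows (rad) as the cassette lifts it; 0.1 to 0.3 with the cassette beneath. It presses on the cassette's top with 3 to 6 N
- spare_mid (a point): bystander: a second cassette of the same kind lying on the counter (centre)
- cup: bystander: paper cup, 72 mm across, 82 mm high; origin at its foot
- dropper: bystander: small clear dropper bottle, 34 mm across, 75 mm high; origin at its foot
- timer: bystander: flat white timer 58 x 58 x 16 mm; origin under its centre
- mirror: bystander: steel mouth mirror 170 mm long, lying in the steel tray
- stirrer: bystander: clear stirring stick 150 mm long, lying in the steel tray
- jar: bystander: amber jar 60 mm across, 60 mm high; origin at its foot
Not all that is in view belongs to the job. What is shaped like the cassette but green is not meant.

How it is judged:
By the outcome, as a careful person would: the job done as asked, in the order asked, and still so for the second after the job is handed in, with the robot touching nothing.
It also fails if it takes over 32 s, if anything falls off the work surface, if the arm or the gripper's body presses on something with over 40 N, if the wrist force passes 120 N, or if a joint passes its speed limit or range.

## Working session

There is one attempt and no reset: what is moved stays moved. The work goes in short steps, each a Python script; the robot and the scene stay as the last script left them, time stands still between calls to the robot, and variables do not carry over. Pictures are saved under pics/ and viewed, and the job is handed in when it is done.

```bash
mkdir -p pics; ls; python3 - <<'E'
from station import env,fingers,imaging
import cv2,numpy as np,pickle
d={}
for n in ("scene","side","wrist"):
    s=env.get_state(); c=imaging.capture(n); d[n]=(s,c)
    cv2.imwrite(f"pics/{n}0.png",cv2.resize(c["image"],(800,600),interpolation=cv2.INTER_CUBIC))
    print(n,{k:(np.round(v,4).tolist() if k!="image" else 0) for k,v in c.items()})
pickle.dump(d,open("d0.pkl","wb"))
s=env.get_state();print({k:np.round(v,4).tolist() for k,v in s.items()})
E
```

```text
pics
scene {'image': 0, 'fx': 442.2617, 'fy': 442.2617, 'cx': 254.4788, 'cy': 192.0547, 'k1': -0.114, 'R': [[-0.6411, 0.7675, -0.003], [0.6643, 0.553, -0.5028], [-0.3842, -0.3244, -0.8644]], 't': [0.3354, -0.2871, 1.697]}
side {'image': 0, 'fx': 481.4181, 'fy': 481.4181, 'cx': 256.1037, 'cy': 197.4683, 'k1': -0.1329, 'R': [[0.9731, -0.2297, -0.0179], [-0.1663, -0.6466, -0.7445], [0.1594, 0.7274, -0.6674]], 't': [-0.502, 0.1431, 1.3277]}
wrist {'image': 0, 'fx': 318.0368, 'fy': 318.0368, 'cx': 255.4745, 'cy': 190.4313, 'k1': -0.016, 'hand_eye': [[0.0007, -0.9653, -0.2613, 0.0739], [1.0, 0.0006, 0.0002, 0.0003], [0.0, -0.2613, 0.9653, -0.1661], [0.0, 0.0, 0.0, 1.0]]}
{'time_s': 0.15, 'q': [1.1375, 0.6157, -0.0126, 1.4245, 0.0081, 1.1034, -0.0404], 'qvel': [0.0004, -0.0022, -0.0003, -0.0047, -0.0002, 0.0007, -0.0003], 'tau': [0.0007, -45.9349, 0.2093, -16.5944, -0.0611, 0.0181, 0.0002], 'ee_pos': [0.257, -0.5964, 0.2178], 'tcp_rot': [-0.0009, 0.9794, 0.202, -0.0002], 'wrist_force': [0.4588, 0.3315, 0.6533], 'moment': [-0.0552, 0.0418, -0.0396], 'grip_width': 0.9987}
```

View pics/scene0.png

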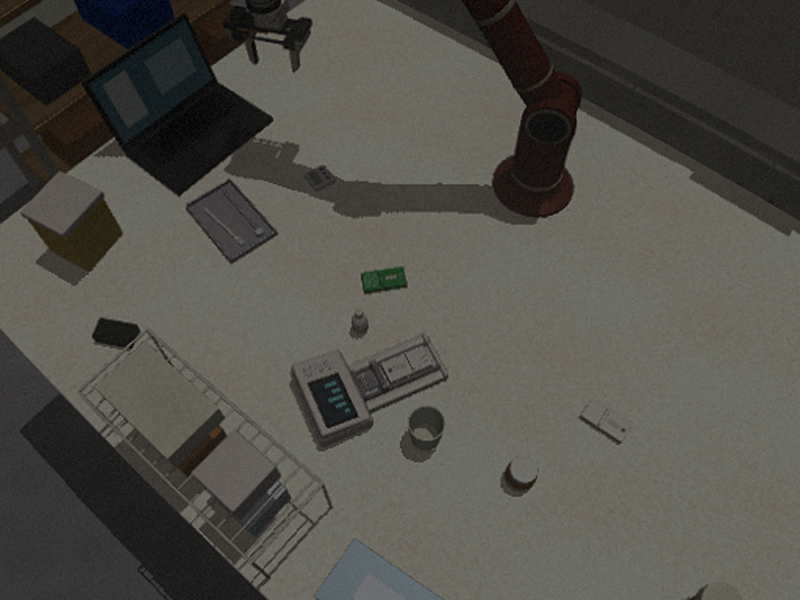

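View pics/side0.png

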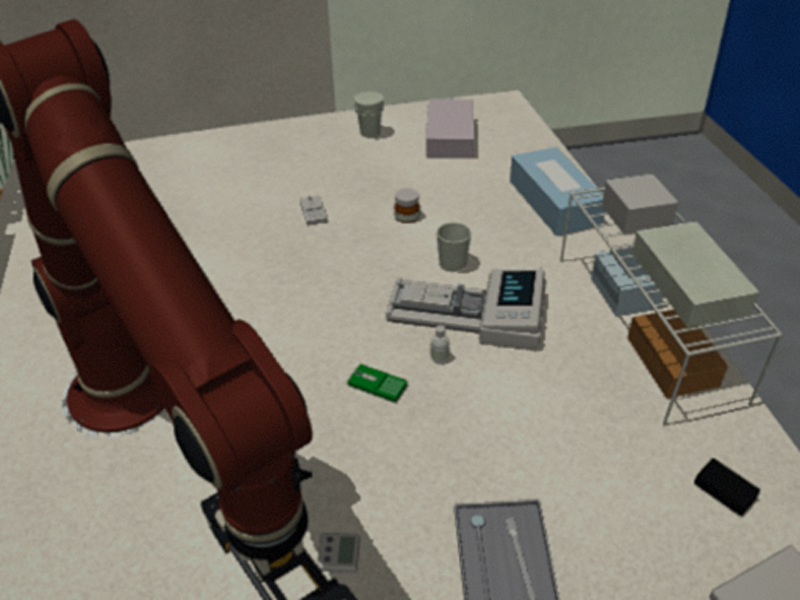

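View pics/wrist0.png

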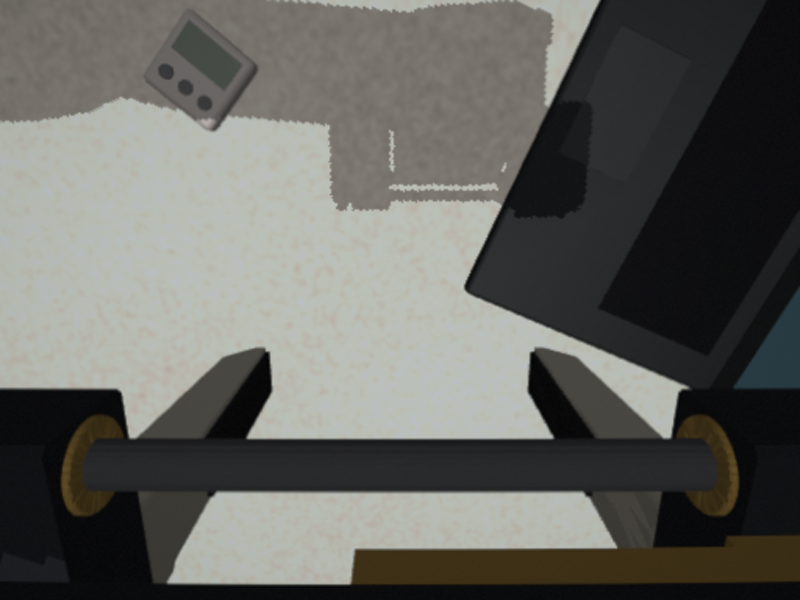

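```bash
cat > h.py <<'E'
import numpy as np,cv2
def K(c): return np.array([[c["fx"],0,c["cx"]],[0,c["fy"],c["cy"]],[0,0,1.]])
def ray(c,uv):
    # cv2 model: x_d = x(1+k1 r^2)
    p=cv2.undistortPoints(np.array([[uv]],float),K(c),np.array([c["k1"],0,0,0,0.]))[0,0]
    return np.array([p[0],p[1],1.])
def cam(c,s=None):
    if "R" in c: 
        R=np.array(c["R"]);t=np.array(c["t"]); return R.T,-R.T@t
    w,x,y,z=s["tcp_rot"]
    from scipy.spatial.transform import Rotation as Ro
    T=np.eye(4);T[:3,:3]=Ro.from_quat([x,y,z,w]).as_matrix();T[:3,3]=s["ee_pos"]
    M=T@np.array(c["hand_eye"]); return M[:3,:3],M[:3,3]
def onz(c,uv,z,s=None):
    R,o=cam(c,s); d=R@ray(c,uv); return o+d*(z-o[2])/d[2]
def proj(c,X,s=None):
    R,o=cam(c,s)
    return cv2.projectPoints(np.atleast_2d(X).astype(float).reshape(-1,1,3),cv2.Rodrigues(R.T)[0],-R.T@o,K(c),np.array([c["k1"],0,0,0,0.]))[0].reshape(-1,2)
E
python3 - <<'E'
import pickle,cv2,numpy as np
d=pickle.load(open("d0.pkl","rb"))
def crop(n,x0,y0,w,h,out):
    im=d[n][1]["image"][y0:y0+h,x0:x0+w]; im=np.clip(im.astype(float)*1.7,0,255).astype(np.uint8)
    cv2.imwrite(out,cv2.resize(im,None,fx=6,fy=6,interpolation=cv2.INTER_CUBIC))
crop("scene",175,200,125,90,"pics/c_scene.png"); crop("side",240,160,120,75,"pics/c_side.png")
E
```

```text
(no output)
```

View pics/c_scene.png

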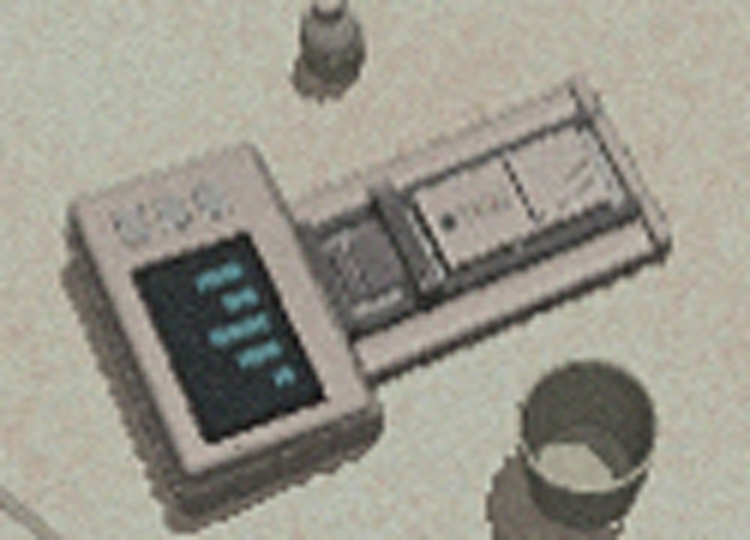

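View pics/c_side.png

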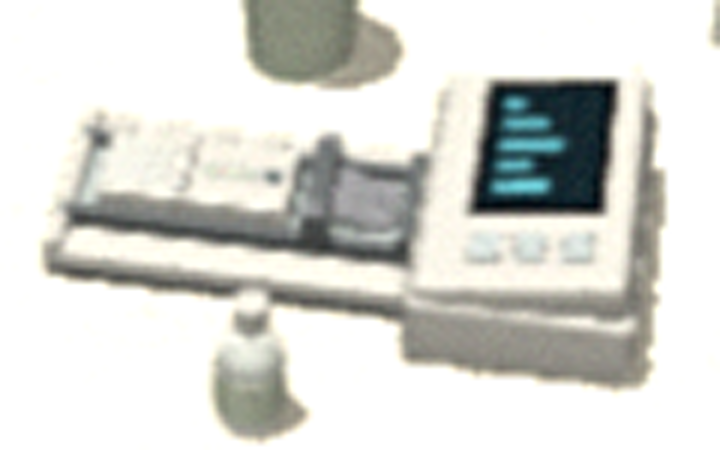

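```bash
python3 - <<'E'
import pickle,numpy as np
from h import *
d=pickle.load(open("d0.pkl","rb"))
c=d["scene"][1]
f=lambda x,y:(175+x/6-0.4,200+y/6-0.4)
P={}
for n,x,y,z in [("end L",582,78,.026),("end R",668,252,.026),("pad back L",583,125,.036),("pad back R",632,195,.036),("nose L",415,190,.036),("nose R",452,270,.036),("barL",372,188,.043),("barR",425,300,.043),("ridge L",505,152,.042),("ridgeR",545,222,.042)]:
    P[n]=onz(c,f(x,y),z);print("scene",n,P[n].round(4))
c=d["side"][1]
f=lambda x,y:(240+x/6-0.4,160+y/6-0.4)
for n,x,y,z in [("endL",90,115,.026),("endR",48,262,.026),("barFar",325,140,.043),("barNear",325,235,.043),("noseFar",305,140,.036),("noseNear",295,215,.036),("pad back near",80,207,.036)]:
    print("side",n,onz(c,f(x,y),z).round(4))
E
```

```text
scene end L [0.5051 0.0588 0.026 ]
scene end R [0.5572 0.1594 0.026 ]
scene pad back L [0.5313 0.0802 0.036 ]
scene pad back R [0.5471 0.1265 0.036 ]
scene nose L [0.619  0.0355 0.036 ]
scene nose R [0.6418 0.0806 0.036 ]
scene barL [0.6352 0.0194 0.043 ]
scene barR [0.666  0.0828 0.043 ]
scene ridge L [0.5731 0.0599 0.042 ]
scene ridgeR [0.5913 0.1023 0.042 ]
side endL [0.5449 0.1414 0.026 ]
side endR [0.4992 0.0366 0.026 ]
side barFar [0.6508 0.0725 0.043 ]
side barNear [0.6304 0.0039 0.043 ]
side noseFar [0.6436 0.0829 0.036 ]
side noseNear [0.6227 0.0291 0.036 ]
side pad back near [0.5213 0.0613 0.036 ]
```

Candidates, in scene picture pixels at 800x600: white cassette in the reader's bay (408,365), white spare loose on the counter (605,420), green lookalike (384,279). I choose the one in the bay. The crop shows the ribbed pad at the open end and the nose just short of the bar. Next is a closer wrist view.

```bash
python3 - <<'E'
from station import env,fingers,imaging
import cv2,numpy as np,pickle
a=np.radians(-25)/2
q=[0,np.cos(a),np.sin(a),0]
env.move_to([0.60,0.068,0.19],q)
s=env.get_state(); c=imaging.capture("wrist")
pickle.dump((s,c),open("d1.pkl","wb"))
cv2.imwrite("pics/w1.png",cv2.resize(c["image"],(800,600),interpolation=cv2.INTER_CUBIC))
print(s["time_s"],s["ee_pos"],s["tcp_rot"],s["q"],s["wrist_force"])
E
```

```text
2.7917 [0.60019748 0.0666562  0.19003487] [ 3.50647564e-04  9.76092347e-01 -2.17355878e-01  1.72226667e-04] [-0.15183171  0.56902116  0.00750462  1.60292357 -0.00395984  0.96959262
 -2.15227589] [ 0.52625413 -0.39926616  0.88201609]
```

View pics/w1.png

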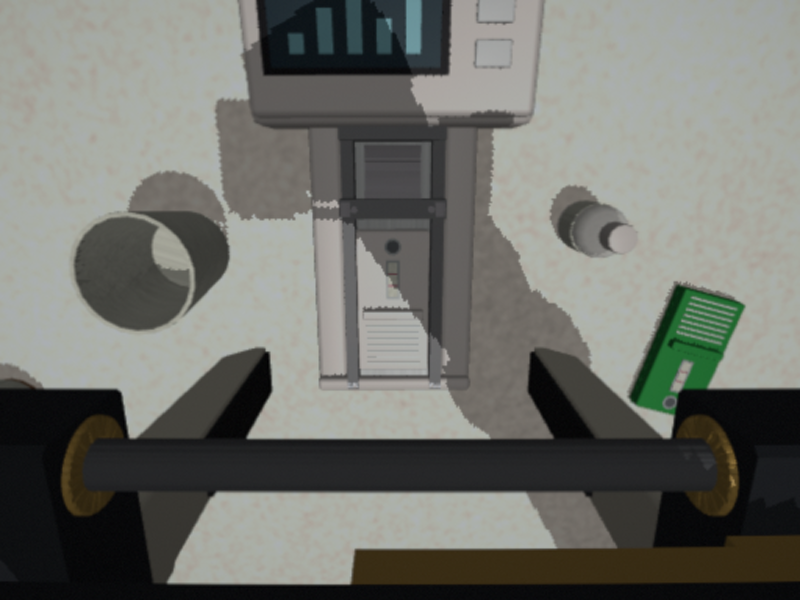

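The wrist view shows the cassette centred in the bay. The pad runs from about row 312 to 375, the ridge is near row 310, the nose near row 218 and the bar near row 208. I'll crop it to get accurate edges.

```bash
python3 - <<'E'
import pickle,cv2,numpy as np
s,c=pickle.load(open("d1.pkl","rb"))
im=c["image"][120:255,190:310]; im=np.clip(im.astype(float)*1.6,0,255).astype(np.uint8)
cv2.imwrite("pics/c_w1.png",cv2.resize(im,None,fx=4.4,fy=4.4,interpolation=cv2.INTER_CUBIC))
E
```

```text
(no output)
```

View pics/c_w1.png

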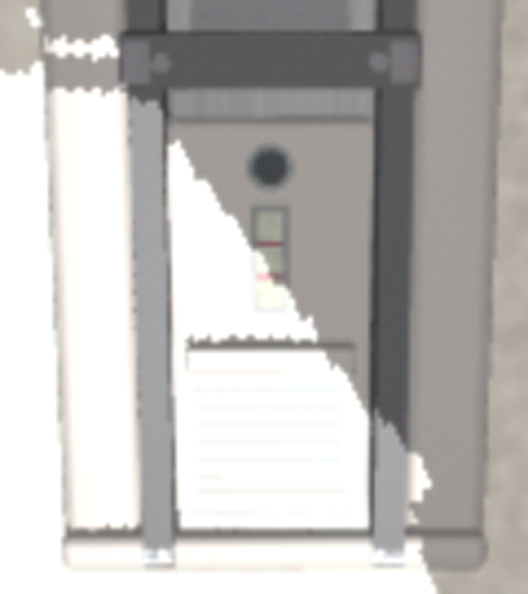

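```bash
python3 - <<'E'
import pickle,numpy as np
from h import *
s,c=pickle.load(open("d1.pkl","rb"))
f=lambda x,y:(190+x/4.4-0.4,120+y/4.4-0.4)
P={}
for n,x,y,z in [("noseL",167,118,.036),("noseR",375,118,.036),("rearL",178,528,.036),("rearR",370,528,.036),("ridgefL",187,348,.040),("ridgefR",356,348,.040),("barfL",122,88,.043),("barfR",420,84,.043),("wallL",142,555,.026),("wallR",408,555,.026),("endL",64,536,.026),("endR",486,536,.026)]:
    P[n]=onz(c,f(x,y),z,s)[:2];print(n,P[n].round(4))
D=lambda a,b:np.linalg.norm(P[a]-P[b])
print("W nose",D("noseL","noseR"),"W rear",D("rearL","rearR"),"len",D("noseL","rearL"),D("noseR","rearR"))
m=lambda a:(P[a+"L"]+P[a+"R"])/2
ax=m("nose")-m("rear");print("yaw",np.degrees(np.arctan2(ax[1],ax[0])))
for k in("nose","rear","barf","wall","end","ridgef"):
    dd=P[k+"R"]-P[k+"L"];print(k,m(k),"yaw",np.degrees(np.arctan2(dd[1],dd[0]))+90)
u=ax/np.linalg.norm(ax);cen=(m("nose")+m("rear"))/2
print("cen",cen,"pad",cen-.029*u,"nose gap",(m("barf")-m("nose"))@u,"bar lat",(m("barf")-m("nose"))@[-u[1],u[0]],"ridgef from cen",(m("ridgef")-cen)@u)
# check vs scene/side images
d=pickle.load(open("d0.pkl","rb"))
for n in("scene","side"):
    o=(175,200) if n=="scene" else (240,160)
    for k in("noseL","noseR","rearL","rearR"): print(n,k,((proj(d[n][1],np.r_[P[k],.036])[0]-o+.4)*6).round())
E
```

```text
noseL [0.6422 0.0789]
noseR [0.6221 0.0359]
rearL [0.5503 0.1215]
rearR [0.5302 0.0785]
ridgefL [0.592  0.0982]
ridgefR [0.5752 0.0621]
barfL [0.653  0.0841]
barfR [0.6257 0.0237]
wallL [0.5439 0.1358]
wallR [0.5149 0.074 ]
endL [0.557  0.1515]
endR [0.5113 0.0538]
W nose 0.04753579476493108 W rear 0.047510454527457245 len 0.10130244438396371 0.10130245303182701
yaw -24.85149645287378
nose [0.63216907 0.05739965] yaw -25.07605730458772
rear [0.54024722 0.0999738 ] yaw -25.076187506338385
barf [0.63937162 0.05391605] yaw -24.31216365717512
wall [0.52938669 0.104927  ] yaw -25.076481573079406
end [0.5341547  0.10268072] yaw -25.07642557270131
ridgef [0.58359151 0.08014457] yaw -25.0757906303633
cen [0.58620814 0.07868672] pad [0.55989354 0.09087449] nose gap 0.00799963392842383 bar lat -0.00013401378452287442 ridgef from cen -0.0029870156487611784
scene noseL [449. 269.]
scene noseR [412. 194.]
scene rearL [621. 194.]
scene rearR [582. 122.]
side noseL [305. 145.]
side noseR [290. 206.]
side rearL [109. 122.]
side rearR [ 90. 182.]
```

The measurements agree with the given sizes: width 47.5 mm, yaw -25°, nose gap 8 mm, and 116 mm from the bar's front edge to the end wall. Length reads 101 mm against 96, so the rear edge is uncertain. I'll reference everything to the bar and ridge instead. Next I close the fingers and touch down on the pad, just behind the ridge.

```bash
cat > g.py <<'E'
import numpy as np
y=np.radians(-25);u=np.array([np.cos(y),np.sin(y)]);B=np.array([.6394,.0539]);Q=[0,np.cos(y/2),np.sin(y/2),0]
def at(back,z): return [*(B-back*u),z]
def rep(env,m=""):
    s=env.get_state();p=np.array(s["ee_pos"]);d=p[:2]-B
    print(m,"t%.2f"%s["time_s"],"back %.4f lat %.4f z %.4f"%(-d@u,d@[-u[1],u[0]],p[2]),"F",np.round(s["wrist_force"],1),"Fu %.1f"%(np.array(s["wrist_force"])[:2]@u))
E
python3 - <<'E'
from station import env,fingers,imaging
import cv2
from g import *
fingers.move_gripper(0.0); rep(env,"closed")
env.move_to(at(.080,.07),Q); env.hold(.2); rep(env,"above")
print(env.movel(at(.080,.030),Q,feed=.03,f_stop=3)); rep(env,"touch")
env.hold(.2);rep(env,"settled")
for n in("side","wrist","scene"):
    c=imaging.capture(n)["image"]
    if n=="side": c=cv2.resize(c[140:260,220:380],None,fx=5,fy=5,interpolation=cv2.INTER_CUBIC)
    if n=="scene": c=cv2.resize(c[190:290,165:305],None,fx=5,fy=5,interpolation=cv2.INTER_CUBIC)
    if n=="wrist": c=cv2.resize(c,(800,600))
    cv2.imwrite(f"pics/{n}2.png",c)
E
```

```text
closed t4.29 back 0.0417 lat -0.0039 z 0.1900 F [ 0.4 -0.1 -0.3] Fu 0.4
above t5.06 back 0.0777 lat 0.0007 z 0.0721 F [0.3 0.6 0.3] Fu 0.0
True
touch t6.11 back 0.0802 lat -0.0001 z 0.0352 F [-1.3  0.   5.7] Fu -1.2
settled t6.31 back 0.0802 lat -0.0001 z 0.0356 F [-0.  -1.1  5.4] Fu 0.5
```

View pics/side2.png

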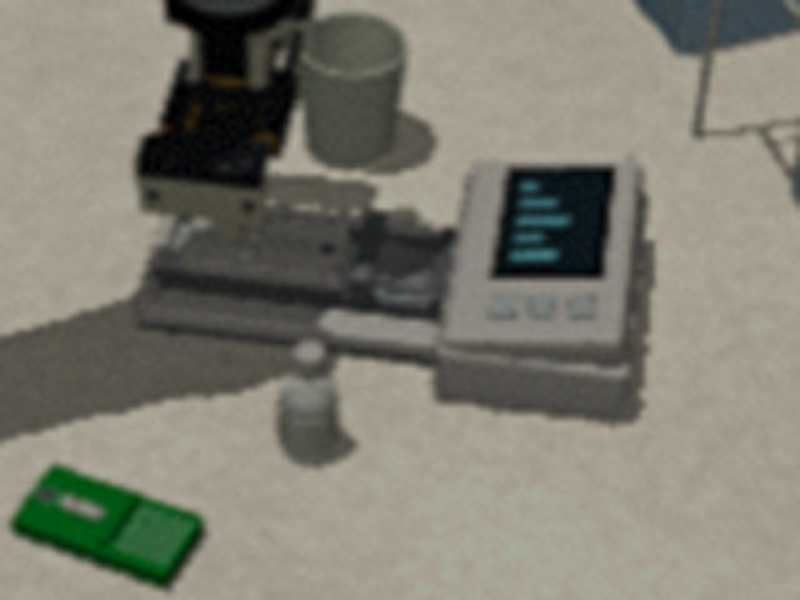

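View pics/wrist2.png

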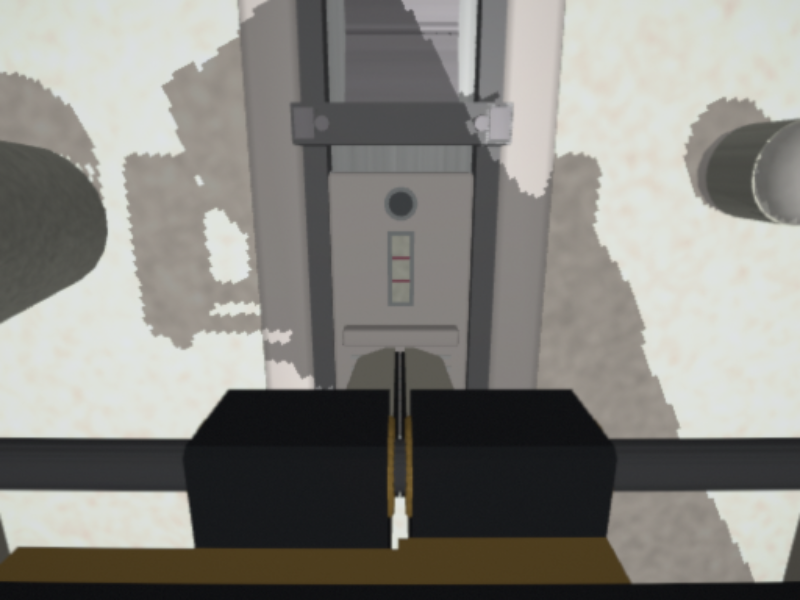

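The wrist picture shows the closed fingertips centred on the pad at (400,350), right behind the ridge (rows 328–346). Contact height is 35.6 mm, as expected for a 36 mm top. Now I press down and check.

```bash
python3 - <<'E'
from station import env,fingers,imaging
import cv2
from g import *
print(env.movel(at(.080,.0285),Q,feed=.02,f_stop=35)); env.hold(.2);rep(env,"pressed")
# short slide to before the leaf is well engaged
print(env.movel(at(.067,.0285),Q,feed=.03,f_stop=25)); rep(env,"slid13")
c=imaging.capture("wrist")["image"]; cv2.imwrite("pics/wrist3.png",cv2.resize(c[:260],(800,406)))
c=imaging.capture("side")["image"]; cv2.imwrite("pics/side3.png",cv2.resize(c[160:240,240:340],None,fx=7,fy=7,interpolation=cv2.INTER_CUBIC))
E
```

```text
False
pressed t7.12 back 0.0801 lat -0.0001 z 0.0300 F [-2.8 -0.7 10.9] Fu -2.3
False
slid13 t7.71 back 0.0664 lat 0.0011 z 0.0303 F [-2.5  1.7 10.1] Fu -2.9
```

View pics/wrist3.png

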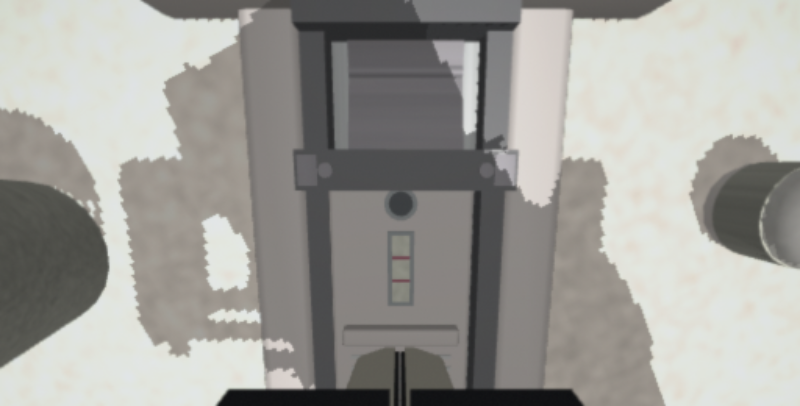

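View pics/side3.png

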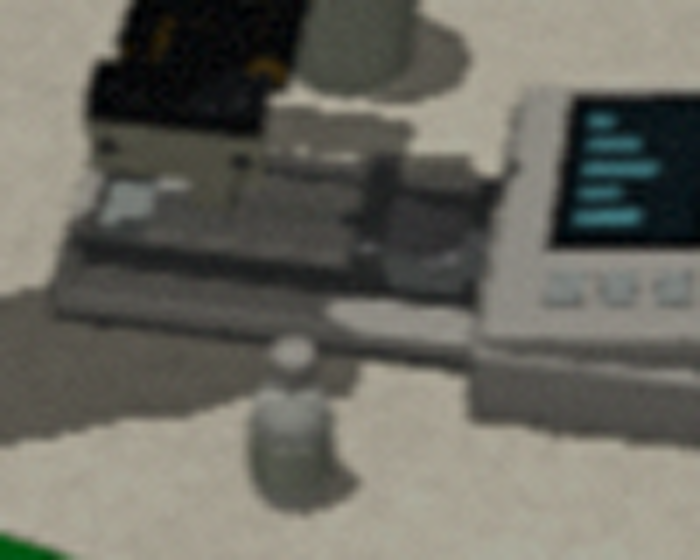

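The cassette moved with the fingers and its nose is now under the bar at row 190. On to the stop, pressing a little harder.

```bash
python3 - <<'E'
from station import env,fingers,imaging
import cv2
from g import *
print(env.movel(at(.067,.0265),Q,feed=.03,f_stop=30)); rep(env,"deeper")
print(env.movel(at(.045,.0265),Q,feed=.03,f_stop=25)); rep(env,"slid35")
print(env.movel(at(.030,.0265),Q,feed=.03,f_stop=25)); rep(env,"slid50")
c=imaging.capture("wrist")["image"]; cv2.imwrite("pics/wrist4.png",cv2.resize(c[:260],(800,406)))
print(env.movel(at(.012,.0265),Q,feed=.02,f_stop=22)); rep(env,"stop?")
env.hold(.2); rep(env,"held")
c=imaging.capture("wrist")["image"]; cv2.imwrite("pics/wrist5.png",cv2.resize(c[:260],(800,406)))
c=imaging.capture("side")["image"]; cv2.imwrite("pics/side5.png",cv2.resize(c[160:240,240:340],None,fx=7,fy=7,interpolation=cv2.INTER_CUBIC))
E
```

```text
False
deeper t8.06 back 0.0664 lat 0.0011 z 0.0285 F [-2.5 -0.2 12.4] Fu -2.2
False
slid35 t8.94 back 0.0449 lat 0.0012 z 0.0286 F [-2.3  0.  12.1] Fu -2.1
False
slid50 t9.59 back 0.0336 lat 0.0011 z 0.0283 F [-7.2  1.6 14.2] Fu -7.2
False
stop? t10.69 back 0.0209 lat 0.0011 z 0.0283 F [-14.2   5.3  21.9] Fu -15.1
held t10.89 back 0.0209 lat 0.0011 z 0.0283 F [-14.7   3.9  21.5] Fu -14.9
```

View pics/wrist5.png

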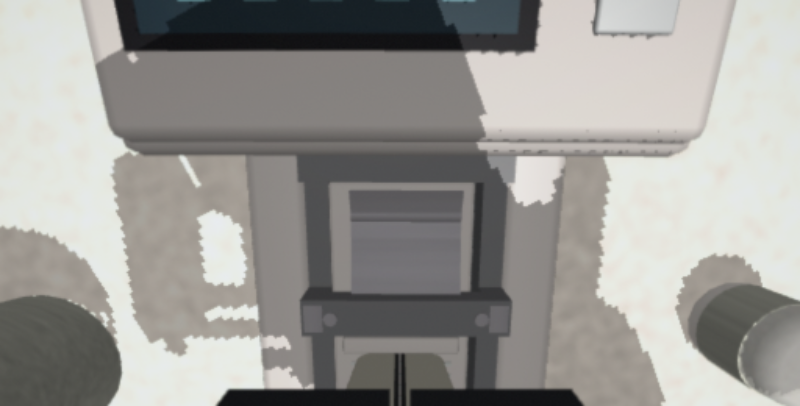

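View pics/side5.png

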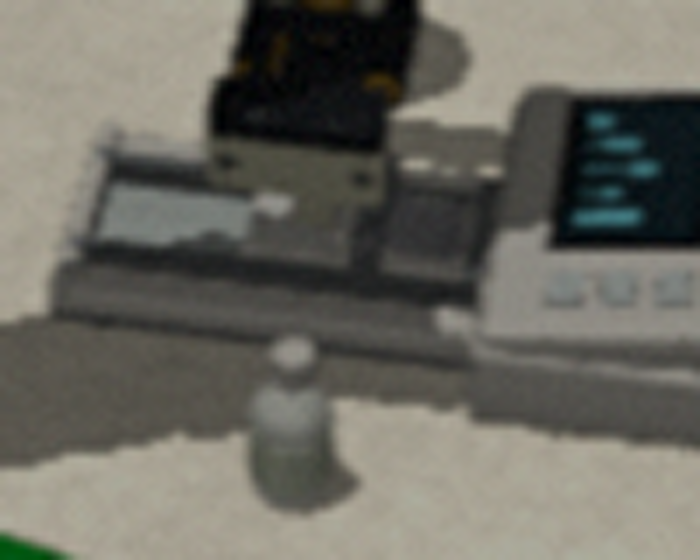

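View pics/wrist4.png

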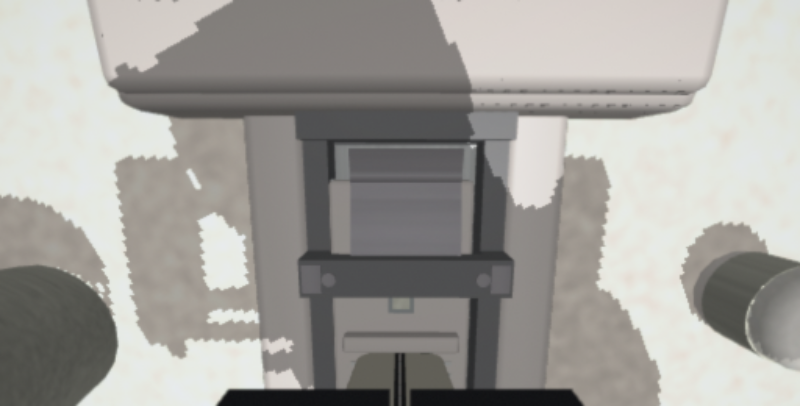

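The nose edge (row 183) appears to meet the stop. I'll confirm by pushing a bit further and seeing whether it moves or only the force rises.

```bash
python3 - <<'E'
from station import env,fingers,imaging
import cv2
from g import *
print(env.movel(at(.004,.0265),Q,feed=.02,f_stop=22)); env.hold(.2); rep(env,"push")
c=imaging.capture("wrist")["image"]; cv2.imwrite("pics/wrist6.png",cv2.resize(c[90:260,180:330],None,fx=4.5,fy=3.5,interpolation=cv2.INTER_CUBIC))
E
```

```text
False
push t11.74 back 0.0208 lat 0.0011 z 0.0283 F [-24.7   8.6  31.3] Fu -26.0
```

View pics/wrist6.png

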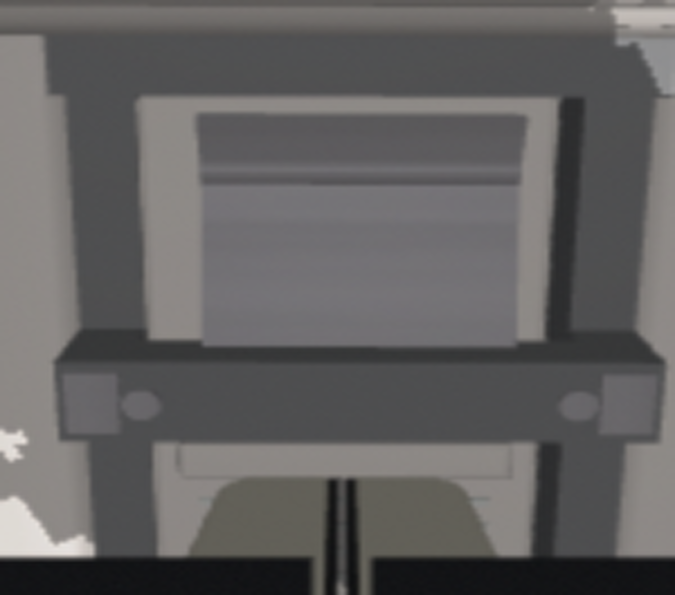

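It's blocked: the force rose by 11 N with 0.1 mm of motion, so it is home. Now I take off the forward push, lift straight up, and look.

```bash
python3 - <<'E'
from station import env,fingers,imaging
import cv2,pickle
from g import *
env.movel(at(.0190,.0270),Q,feed=.03); rep(env,"unload")
env.movel(at(.0195,.0330),Q,feed=.02); rep(env,"up6")
env.movel(at(.0205,.045),Q,feed=.03); rep(env,"up")
env.movel(at(.0215,.16),Q,feed=.15); rep(env,"high")
env.move_to(at(.03,.19),Q); env.hold(.2);rep(env,"view")
s=env.get_state();c=imaging.capture("wrist");pickle.dump((s,c),open("d7.pkl","wb"))
cv2.imwrite("pics/wrist7.png",cv2.resize(c["image"],(800,600)))
for n in("side","scene"):
    c=imaging.capture(n); cv2.imwrite(f"pics/{n}7.png",cv2.resize(c["image"],(800,600)))
E
```

```text
unload t12.44 back 0.0210 lat 0.0012 z 0.0284 F [-4.   1.7 10.1] Fu -4.3
up6 t12.89 back 0.0210 lat 0.0001 z 0.0325 F [-3.9  1.6  2.3] Fu -4.2
up t13.44 back 0.0193 lat -0.0002 z 0.0456 F [-0.3  0.6 -0.4] Fu -0.6
high t14.36 back 0.0222 lat -0.0005 z 0.1590 F [-0.5 -0.1 -0.5] Fu -0.4
view t14.81 back 0.0305 lat -0.0006 z 0.1886 F [-0.3  0.2 -0.2] Fu -0.3
```

View pics/wrist7.png

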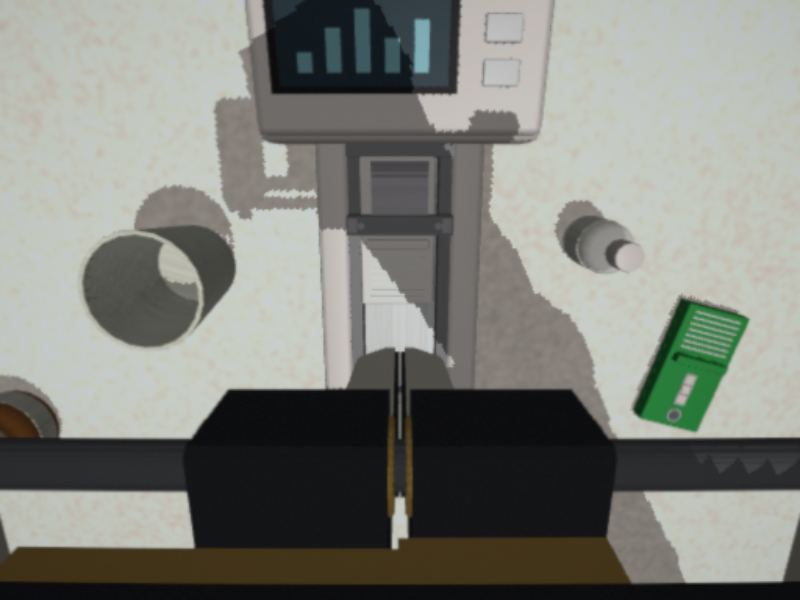

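View pics/side7.png

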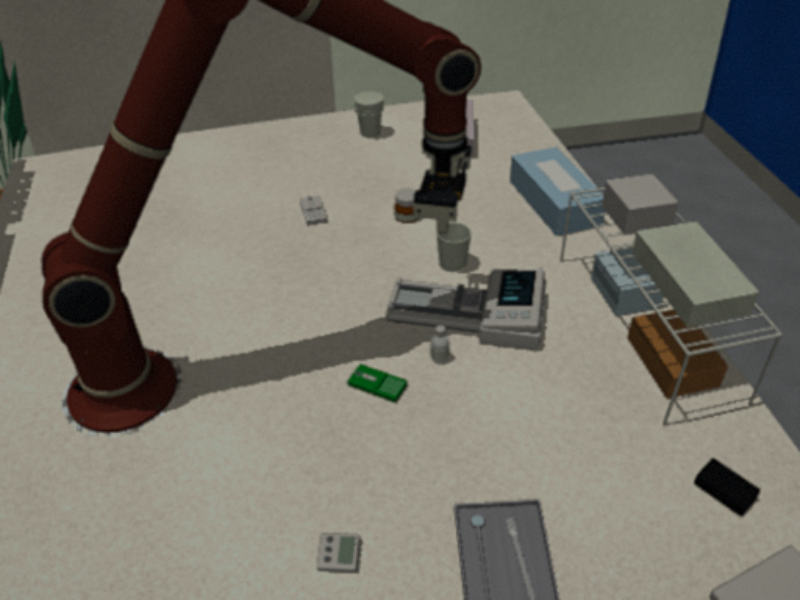

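View pics/scene7.png

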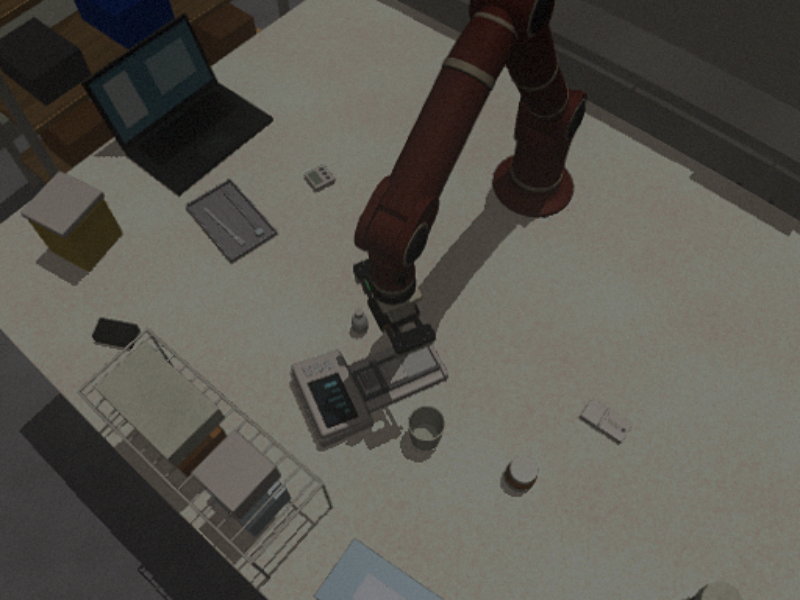

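Nothing else has moved. One crop to check the nose at the stop and the gap between ridge and bar.

```bash
python3 - <<'E'
import pickle,cv2,numpy as np
s,c=pickle.load(open("d7.pkl","rb"))
im=c["image"][88:228,200:310]; im=np.clip(im.astype(float)*1.3,0,255).astype(np.uint8)
cv2.imwrite("pics/c_w7.png",cv2.resize(im,None,fx=4.2,fy=4.2,interpolation=cv2.INTER_CUBIC))
E
```

```text
(no output)
```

View pics/c_w7.png

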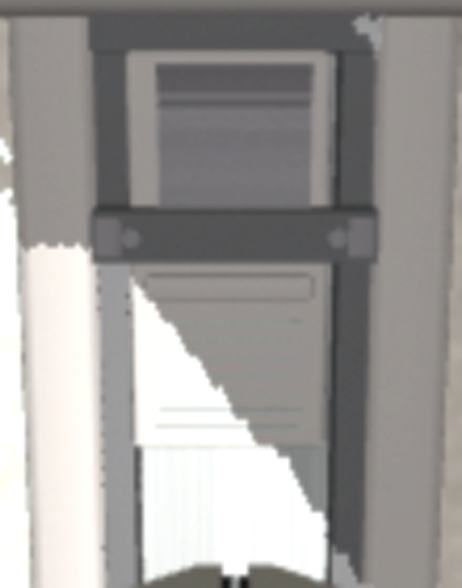

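```bash
python3 - <<'E'
import pickle,numpy as np
from h import *
from g import *
s,c=pickle.load(open("d7.pkl","rb"))
f=lambda x,y:(200+x/4.2-0.4,88+y/4.2-0.4)
b=onz(c,f(235,262),.043,s)[:2]
for n,x,y,z in[("ridge front top",230,274,.038),("rear",235,445,.032),("nose",228,52,.032),("stop edge z32",228,50,.032)]:
    print(n,"ahead of bar edge",((onz(c,f(x,y),z,s)[:2]-b)@u).round(4))
E
```

```text
ridge front top ahead of bar edge -0.0036
rear ahead of bar edge -0.0476
nose ahead of bar edge 0.0474
stop edge z32 ahead of bar edge 0.0479
```

The expected values are -4, -48 and +48 mm from the bar edge. I measured -3.6, -47.6 and +47.4, so it's home. I'm handing in.

```bash
python3 - <<'E'
from station import env
env.finish_job(); print(env.get_state()["time_s"])
E
```

```text
the job is handed in; nothing more can be done
the job is handed in; nothing more can be done
```

The cassette is home against the end stop and the job is handed in. I put the closed fingertips on the thumb pad, pressed the bed about 7 mm down, and slid the cassette under the bar and leaf spring. Then I took off the forward push and lifted straight up. The clock read about 15 s at the last reading before hand-in.

**Home position:** at the stop, an extra push raised the forward force from 15 to 26 N with only 0.1 mm of motion. After release, measured from the bar edge:

| Feature | Measured (mm) | Expected (mm) |
|---|---|---|
| Ridge front | -3.6 | -4 |
| Rear end | -47.6 | -48 |
| Nose | +47.4 | +48 |

**Forces and other objects:** the highest force I read at the tool was about 41 N, through the fingertips. The wrist force is near zero with the arm clear. In the final pictures the spare cassette, cup, dropper, timer, jar and tray look unmoved; I checked this by eye only.

**Disagreement:** the first wrist view gave the cassette's length as 101 mm instead of 96 because its rear edge was unclear. I took positions from the bar and ridge instead.

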